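Gauge the slanted bore of a flow manifold and hold the rod up for reading

ROBOT

A 6-joint arm with a two-finger parallel gripper is mounted at the origin on the work surface. World frame = base frame: x ahead of the robot, y to its left, z up, the work surface at z = 0. Lengths are in mm, angles in rad, forces in N, time in s.
With the tool pointing down it reaches from about 350 to 875 mm from the base axis. Payload 4.2 kg.
Tool frame: the origin (TCP) lies midway between the tips of the shut fingers; the grasp point (between the pads) lies 19 mm behind it; z points along the fingers, y is the direction in which the jaws open and shut (so a half turn about z gives the same grasp; the last joint's range is limited). The gripper opens to 85 mm and grips with 20 to 120 N. Pads are 22 mm wide; open, the fingers measure 114 mm over their backs; the gripper's body (76 mm by 85 mm) begins 54 mm behind the grasp point. The pads swing forward as they close: fully open they stand 13 mm farther back than shut.
Start: joints at [-0.868, 0.385, 0.008, 0, -1.194, -0.259], TCP at [268.371, -564.426, 231.312] pointing down, gripper open.
Joint ranges: [-3.14, 3.14], [-1.21, 2.06], [-1.07, 1.41], [-3.16, 2.05], [-2.99, -0.16], [-3.1, 3.1]. Speed limits (rad/s): [2.79, 2.79, 3.14, 3.14, 3.14, 3.14].

INTERFACE

Orientations are given as a unit quaternion [x, y, z, w].
In Python, from bench import read_state, get_image, job_done, search_frame, regions_of gives the robot as it stands.
- The arm moves only by the tool servo_tool, never from a script. Its arguments are lists of equal length, an entry for each row: "turn": the turn, a rotation vector about the world's x, y, z in rad, a list of three; "dp": the shift along the world's x, y, z in m, a list of three; "fingers": the finger opening in m, from 0 to 0.0854. In form: {"turn": [[rx, ry, rz], ...], "dp": [[tx, ty, tz], ...], "fingers": [fingers, ...]}. A call has exactly 5 rows; each row shifts and turns the pose as measured when the row begins; what a row does not reach is not made up. A row lasts 1/8 s, in which the tool goes at most 62.5 mm and 10.7 degrees, less where a joint would pass 70% of its speed; a pose out of reach is approached as far as the arm can. A call is refused whole if a number of a shift passes 0.0625 or a number of a turn 0.188, either way. A call with a gripper value outside its range is refused whole. The fingers move at their own pace and stop on an object; the grip force is fixed at half the most. Time passes only in rows, so rows that do not move let the fingers close, or fill a call up. It gives the time, the measured TCP pose, the force and the opening at its end, in the units of the state.
- read_state(): the state, without advancing time (a new reading comes with each control period).
- get_image(name): name is "side" or "top" or "wrist"; returns a dict with "img" (420x560x3 uint8, red, green, blue), "vfov" (degrees; the focal length in pixels is half the picture's height over the tangent of half this angle, whatever the lens; pixels are square), "cx", "cy" (the principal point, pixels), "world_from_camera" (4x4, takes a point from camera to world coordinates); the wrist camera has in their place "mount" (4x4, takes a point from camera to tool coordinates, whose origin is the TCP and whose axes are the flange's). Camera axes: x right, y down, z forward; pixel columns grow to the right and rows downward; lengths in mm; the calibration is good to about 2 mm. A picture is of the moment at which its call begins: read the wrist's pose just before it. There is no depth.
- job_done(): hands the job in, once; it reports no verdict.
Trained networks look in the newest picture that a camera, given by its name, has taken for a name from the list of things; names that differ only in an ending like _2 or _b are one class to them, and where a whole thing is asked for, a point or a joint stands for the part that bears it (a point fixed in the world has none). Each returns a list of dicts, best first, with "score" (0 to 1); they miss things now and then, are a little off and sometimes report something else, mostly with a low value. They report only what shows in the picture. A call takes as long as a camera call. They do not tell look-alikes from the thing itself.
- search_frame(query, camera): "box" ([left, top, width, height] in pixels, round what is visible of it).
- regions_of(query, camera): "region" (420x560 bool, what is visible of it) and "box" ([left, top, width, height] in pixels, round what is visible of it).
The state is a dict: "clock": time; "joints": joint angles; "joint_vel": joint speeds; "joint_efforts": joint torques, N m; "position": TCP position; "ee_rot": TCP orientation; "contact_force": force on the tool from outside, world axes, zero at the start; "wrist_torque": the same for the moment, N m; "gripper_width": finger opening in mm.
Only numpy, scipy, OpenCV 4.12 (cv2) and the standard library are available. Lean on these libraries where they do the work, as an engineer would, in place of code of your own. Each camera call takes 0.05 s, during which the arm holds its last target. There are 200 camera calls.

TASK

Slide the manifold carriage by its upright knob until the dark mark on it sits right under the tip of the fixed needle, and leave it there. Then take the gauge rod from its cradle, push it down the slanted guide tube until its collar stops against the tube's mouth, and draw it all the way out again. Finish still holding the rod level and still, clear of everything, with its tip close above the ring on the white reading pad; leave the other things on the bench where they stand.

Things in the scene. Friction and masses are not known exactly. Their poses are not given: they have to be found in the camera images.
- carriage (a joint): travel in m of the manifold carriage along the station's rails, 0 to 0.07; the mark is under the needle at 0.045. It grows as the carriage moves along the y axis of guide (level, across the tube, away from the robot). Stays where it is left; about 3 N moves it. The carriage carries an aluminium manifold block, 110 mm wide, with one bore of 20 mm that lines up with the guide tube only when the mark is under the needle.
- knob_grip (a point): centre of the black upright round knob of the carriage, 18 mm across and 40 mm tall (knob top 18 mm above this point), on a 10 mm stem; gripped from above, fingers best closing along the travel. The needle's arm runs 42 mm from the knob's axis towards the tube, its top 22 mm below this point.
- mark (a point): dark line and dot on top of the carriage's small aluminium index tab; moves with the carriage. Beneath the needle's level by 8 mm.
- needle_tip (a point): lower end of the fixed steel needle hanging from a level arm on the station's post; the mark must come under it (horizontally).
- guide: fixed steel guide tube, 45 mm long, slanted 30 degrees below level, bore 13 mm, flared at its upper mouth to 24 mm inside and 30 mm outside. Origin: centre of the mouth's rim plane. x axis: down the tube along its axis; y: level, across the tube, along the carriage's travel; z: upward square to the tube. The manifold block's bore begins 53 mm down the axis and is 60 mm long. Nothing stands in the way above the mouth (negative x).
- rod_handle (a point): middle of the gauge rod's black rectangular handle, 90 mm long, 16 mm wide (y), 18 mm high (z). Axes are the rod's: x along the rod towards its tip, z up as it lies level in the cradle. The rod weighs 100 to 170 g. At the start the rod lies in two open forks of a fixed grey cradle, this point 58 mm above the table; the forks stand 40 mm behind and 125 mm ahead of this point, the handle between them is free to be grasped from above, and the rod lifts straight out.
- rod_collar (a point): centre of the collar's stop face (the face towards the tip), 51 mm ahead of rod_handle on the rod's axis; the collar is a 29 mm steel disc 6 mm thick. Same axes as rod_handle.
- rod_tip (a point): tip of the rod, 156 mm ahead of rod_handle (105 mm ahead of the collar's stop face); steel shaft 8 mm thick, the last 12 mm tapering to 3 mm. Same axes as rod_handle.
- pad_centre (a point): centre of the top face of the white reading pad, 80 x 80 mm, fixed, 50 mm above the table, with a thin grey ring of 40 mm around this point. Axes: z up. A small black lens on a post stands fixed on its own +x side (away from the robot): post 80 mm from the centre, lens head 53 to 102 mm from it, 65 to 112 mm above the pad.
- objective: bystander: brass microscope objective, 32 mm across, 50 mm tall, standing. Origin at its underside's centre.
- bottle: bystander: small amber jar, 40 mm across, 75 mm tall. Origin at its underside's centre.
- beaker: bystander: small glass beaker, 56 mm across, 60 mm tall. Origin at its underside's centre.
- tube_rack: bystander: white tube rack with blue caps, 75 x 110 mm, 64 mm tall. Origin at its underside's centre.
- slide_box: bystander: flat white slide box, 80 x 100 x 30 mm. Origin at its underside's centre.
- screwdriver: bystander: small screwdriver lying flat, 160 mm long.
- dish: bystander: clear shallow round dish, 84 mm across, 16 mm tall. Origin at its underside's centre.
- rod: the whole gauge rod; same origin and axes as rod_handle.
- reader: the fixed reading stand that carries the pad; origin on the table under the pad's centre.
- station: the fixed station: dark base plate 220 x 220 x 12 mm with rails, guide tube, needle post and carriage; origin on the table, the guide's mouth lies 80 mm along its y and 100 mm up. x: along the carriage's travel.
- cradle: the fixed grey cradle of the rod; origin on the table, under the handle's middle to 3 mm; x along the rod to the tip; base plate 200 x 50 x 8 mm.
There are look-alikes about, which are no part of the job. There is more than one size of the cradle; the job needs the middle-sized.

How it is judged:
By the outcome, as a careful person would: the job done as asked, in the order asked, and still so for the second after the job is handed in, while the arm keeps its last pose, push and grip.
It also fails if it takes over 69 s, if anything falls off the work surface, if the arm or the gripper's body presses on something with over 40 N, if the wrist force passes 120 N, or if a joint passes its speed limit or range.

## Working session

There is one attempt and no reset: what is moved stays moved. The work goes in short steps, Python scripts to look and compute and a tool call to move; the robot and the scene stay as the last step left them, time stands still between calls to the robot, and variables do not carry over. Pictures are saved under pics/ and viewed, about 8 in all and at most 12, crops included, and the job is handed in when it is done.

Besides the shell and the picture viewer there is one more tool, called after "Request:" as a command line: name --argument value ..., lists and objects as JSON in quotes. servo_tool: Moves the arm, as the interface text tells. Its arguments: {"type":"object","properties":{"turn":{"type":"array","items":{"type":"array","items":{"type":"number"}}},"dp":{"type":"array","items":{"type":"array","items":{"type":"number"}}},"fingers":{"type":"array","items":{"type":"number"}}},"required":["turn","dp","fingers"]}

```bash
ls && mkdir -p pics && cat > h.py <<'E'
import numpy as np, cv2
from scipy.spatial.transform import Rotation as R
from bench import read_state, get_image, job_done, search_frame, regions_of
def cam(name):
    s=read_state(); d=get_image(name)
    if 'mount' in d:
        T=np.eye(4);T[:3,:3]=R.from_quat(s['ee_rot']).as_matrix();T[:3,3]=s['position'];d['T']=T@np.array(d['mount'])
    else: d['T']=np.array(d['world_from_camera'])
    d['f']=210/np.tan(np.radians(d['vfov'])/2); return d
def ray(d,u,v):
    r=d['T'][:3,:3]@np.array([(u-d['cx'])/d['f'],(v-d['cy'])/d['f'],1]); return d['T'][:3,3],r/np.linalg.norm(r)
def onz(d,u,v,z):
    o,r=ray(d,u,v); return o+r*(z-o[2])/r[2]
def proj(d,p):
    q=np.linalg.inv(d['T'])@np.append(p,1); return d['cx']+d['f']*q[0]/q[2], d['cy']+d['f']*q[1]/q[2]
def tri(*rs):
    A=np.zeros((3,3));b=np.zeros(3)
    for o,r in rs:
        P=np.eye(3)-np.outer(r,r);A+=P;b+=P@o
    p=np.linalg.solve(A,b); return p,[np.linalg.norm((np.eye(3)-np.outer(r,r))@(p-o)) for o,r in rs]
def save(d,n,crop=None,k=1):
    im=d['img'][:,:,::-1]
    if crop: x,y,w,h=crop; im=im[y:y+h,x:x+w]
    cv2.imwrite('pics/'+n,cv2.resize(im,None,fx=k,fy=k,interpolation=cv2.INTER_CUBIC))
E
python3 - <<'E'
from h import *
np.set_printoptions(precision=2,suppress=True)
ds={}
for c in ('side','top'):
    d=cam(c);ds[c]=d
    print(c,d['f'],d['cx'],d['cy']);print(d['T'])
    for q in ['knob_grip','mark','needle_tip','guide','rod','rod_tip','pad_centre','cradle','station','reader','rod_handle']:
        print(q,[(round(x['score'],2),[int(b) for b in x['box']]) for x in search_frame(q,c)[:3]])
im=np.vstack([ds['top']['img'],ds['side']['img']])
save(ds['top'],'top.png',k=1.4);save(ds['side'],'side.png',k=1.4)
print({k:(np.round(v,2).tolist()) for k,v in read_state().items()})
E
```

```text
pics
side 438.17282977832656 285.0093991838192 211.83716971407893
[[ -0.76  -0.39   0.52 -97.14]
 [ -0.65   0.43  -0.62 879.32]
 [  0.02  -0.81  -0.58 825.83]
 [  0.     0.     0.     1.  ]]
knob_grip [(0.95, [307, 168, 42, 48]), (0.73, [240, 185, 12, 15]), (0.68, [261, 244, 44, 32])]
mark [(0.83, [307, 170, 42, 43])]
needle_tip [(0.66, [271, 167, 91, 62])]
guide [(0.69, [338, 226, 17, 28]), (0.43, [258, 246, 53, 25])]
rod [(0.87, [257, 241, 63, 34])]
rod_tip [(0.8, [262, 242, 49, 32]), (0.74, [228, 178, 44, 63]), (0.45, [304, 167, 50, 49])]
pad_centre [(0.25, [258, 239, 58, 34])]
cradle [(0.8, [252, 244, 68, 50]), (0.79, [289, 302, 51, 35])]
station [(0.72, [264, 164, 96, 59])]
reader [(0.9, [227, 176, 47, 64]), (0.67, [296, 180, 12, 14])]
rod_handle [(0.96, [258, 241, 57, 34]), (0.32, [243, 184, 11, 16]), (0.24, [227, 179, 45, 61])]
top 386.9630059372441 282.30274864670247 204.94820251300453
[[   0.03   -0.98    0.2   314.94]
 [  -1.     -0.02    0.02  100.61]
 [  -0.02   -0.2    -0.98 1152.76]
 [   0.      0.      0.      1.  ]]
knob_grip [(0.65, [340, 170, 55, 46])]
mark [(0.84, [341, 171, 54, 44])]
needle_tip [(0.9, [319, 148, 81, 79])]
guide [(0.15, [340, 173, 56, 43])]
rod [(0.81, [219, 223, 66, 16])]
rod_tip [(0.59, [220, 223, 63, 20]), (0.3, [423, 252, 33, 32])]
pad_centre [(0.76, [267, 124, 30, 66])]
cradle [(0.86, [83, 247, 104, 28]), (0.75, [197, 273, 51, 30]), (0.75, [223, 223, 42, 15])]
station [(0.71, [323, 148, 77, 80])]
reader [(0.84, [264, 125, 30, 64])]
rod_handle [(0.81, [220, 224, 61, 18]), (0.31, [342, 169, 53, 47])]
{'clock': 1.2, 'joints': [-0.87, 0.38, 0.01, 0.0, -1.19, -0.26], 'joint_vel': [-0.0, 0.0, -0.0, 0.0, 0.0, 0.0], 'joint_efforts': [0.0, -39.21, 18.86, 4.19, -0.0, -0.0], 'position': [268.37, -564.44, 231.35], 'ee_rot': [-0.22, 0.98, -0.0, 0.0], 'contact_force': [0.38, 0.04, -0.35], 'wrist_torque': [-0.05, -0.03, -0.02], 'gripper_width': 85.58}
```

View pics/top.png

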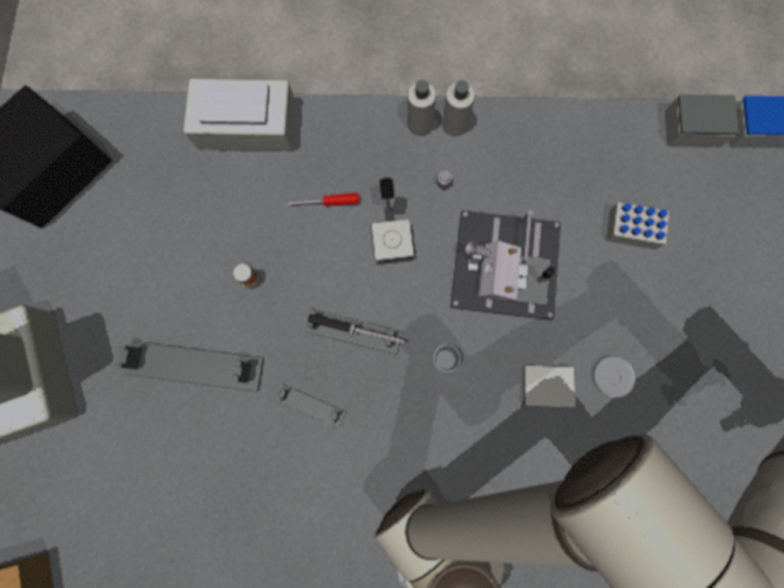

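View pics/side.png

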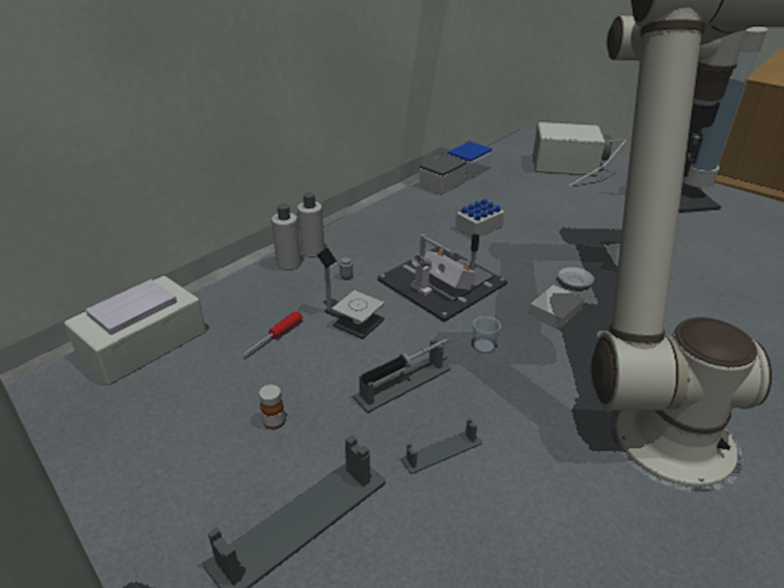

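```bash
python3 - <<'E'
from h import *
np.set_printoptions(precision=1,suppress=True)
t=cam('top');s=cam('side')
P=lambda u,v:(u/1.4,v/1.4)
for n,a,b,z in [('knob',(547,271),(475,242),110),('mouth',(470,247),(420,268),100),('pad',(393,239),(358,304),50),('tip',(406,341),(448,342),58),('handle',(332,324),(386,369),58),('station',(507,264),(442,281),0)]:
    p,e=tri(ray(t,*P(*a)),ray(s,*P(*b)));print(n,p,np.array(e),onz(t,*P(*a),z),onz(s,*P(*b),z))
for c in [(463,211),(561,222),(554,318),(452,308)]: print('corner',onz(t,*P(*c),12))
w=cam('wrist');print(w['mount'],w['f'],w['cx'],w['cy'])
E
```

```text
knob [ 563.5 -175.7   98.9] [2.4 2.4] [ 563.  -171.6  110. ] [ 551.2 -160.4  110. ]
mouth [611.7 -27.6  78.5] [6.5 6.5] [611.5 -21.9 100. ] [584.9  -3.2 100. ]
pad [639.3 134.7  51.5] [0.2 0.2] [639.6 134.6  50. ] [641.  133.3  50. ]
tip [425.  102.3  47.1] [0.1 0.1] [423.9 102.2  58. ] [417.7 113.3  58. ]
handle [454.4 253.4  60.4] [0. 0.] [454.8 253.8  58. ] [456.2 251.4  58. ]
station [ 602.4 -113.7    2.1] [0.1 0.1] [ 603. -114.    0.] [ 604.  -116.2    0. ]
corner [718.2 -16.8  12. ]
corner [ 697.2 -230.8   12. ]
corner [ 484.7 -209.    12. ]
corner [501.    6.1  12. ]
[[  -0.    -0.9   -0.3   82.7]
 [   1.    -0.     0.    -0.5]
 [  -0.    -0.3    0.9 -143. ]
 [   0.     0.     0.     1. ]] 305.631863004516 277.0743475102295 209.30019352033963
```

Request:
servo_tool --turn '[[0,0,0.103],[0,0,0.103],[0,0,0.103],[0,0,0.103],[0,0,0.103]]' --dp '[[0.03,0.039,0],[0.03,0.039,0],[0.03,0.039,0],[0.03,0.039,0],[0.03,0.039,0]]' --fingers '[0.085,0.085,0.085,0.085,0.085]'

```text
clock: 1.98
position: [420.1, -366.4, 231.0]
ee_rot: [-0.466, 0.885, -0.001, 0.0]
contact_force: [1.7, -0.2, -0.0]
gripper_width: 84.7
```

Request:
servo_tool --turn '[[0,0,0.103],[0,0,0.103],[0,0,0.103],[0,0,0.103],[0,0,0.103]]' --dp '[[0.03,0.039,0],[0.03,0.039,0],[0.03,0.039,0],[0.03,0.039,0],[0.03,0.039,0]]' --fingers '[0.06,0.06,0.06,0.06,0.06]'

```text
clock: 2.6
position: [574.7, -164.3, 232.4]
ee_rot: [-0.682, 0.731, -0.002, 0.001]
contact_force: [1.4, -0.1, -0.3]
gripper_width: 60.0
```

```bash
python3 - <<'E'
from h import *
np.set_printoptions(precision=1,suppress=True)
w=cam('wrist');s=read_state();print(s['position'],s['ee_rot'])
for q in ['knob_grip','mark','needle_tip','guide']:
    print(q,[(round(x['score'],2),[int(b) for b in x['box']]) for x in search_frame(q,'wrist')[:3]])
np.savez('w1.npz',T=w['T'],img=w['img'])
save(w,'w1.png',k=1.42)
E
```

```text
[ 578.3 -160.6  232. ] [-0.7  0.7 -0.   0. ]
knob_grip [(0.87, [232, 149, 108, 129])]
mark [(0.63, [232, 147, 104, 132])]
needle_tip [(0.56, [159, 127, 194, 201])]
guide [(0.81, [241, 283, 25, 45])]
```

View pics/w1.png

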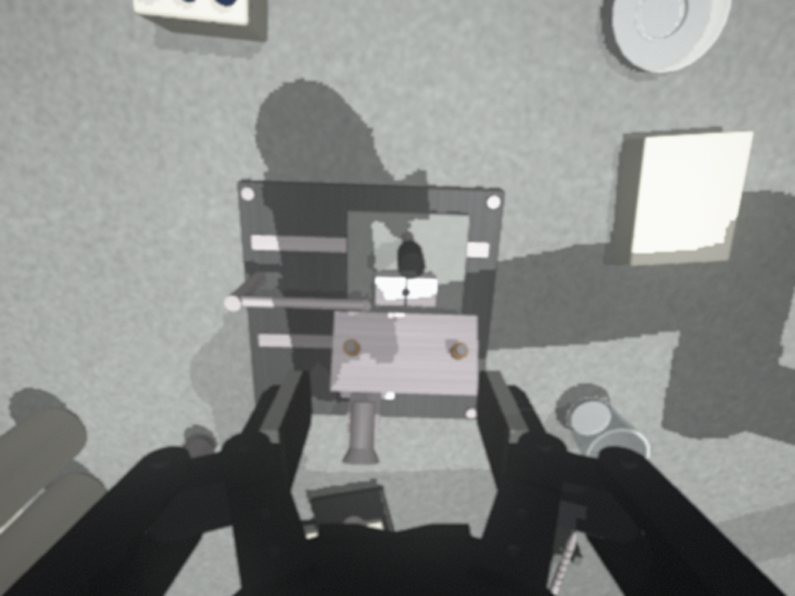

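Request:
servo_tool --turn '[[0,0,0],[0,0,0],[0,0,0],[0,0,0],[0,0,0]]' --dp '[[-0.003,-0.025,-0.01],[-0.003,-0.025,-0.01],[-0.003,-0.025,-0.01],[0,0,0],[0,0,0]]' --fingers '[0.06,0.06,0.06,0.06,0.06]'

```text
clock: 3.48
position: [560.6, -247.2, 202.8]
ee_rot: [-0.678, 0.735, -0.002, 0.001]
contact_force: [-0.7, -0.1, -0.4]
gripper_width: 60.4
```

```bash
python3 - <<'E'
from h import *
w=cam('wrist');s=read_state();print(s['position'],R.from_quat(s['ee_rot']).as_matrix().round(4))
np.savez('w2.npz',T=w['T'],img=w['img'])
a=np.load('w1.npz')['img'][140:340,150:360];b=w['img']
A=cv2.resize(a,None,fx=1.9,fy=1.9,interpolation=cv2.INTER_CUBIC)
B=cv2.resize(b[210:410,150:360],None,fx=1.9,fy=1.9,interpolation=cv2.INTER_CUBIC)
cv2.imwrite('pics/w2.png',np.hstack([A,B])[:,:,::-1])
E
```

```text
[ 560.53363924 -247.00929553  202.72926242] [[-0.0805 -0.9967  0.0042]
 [-0.9968  0.0805 -0.0013]
 [ 0.001  -0.0043 -1.    ]]
```

View pics/w2.png

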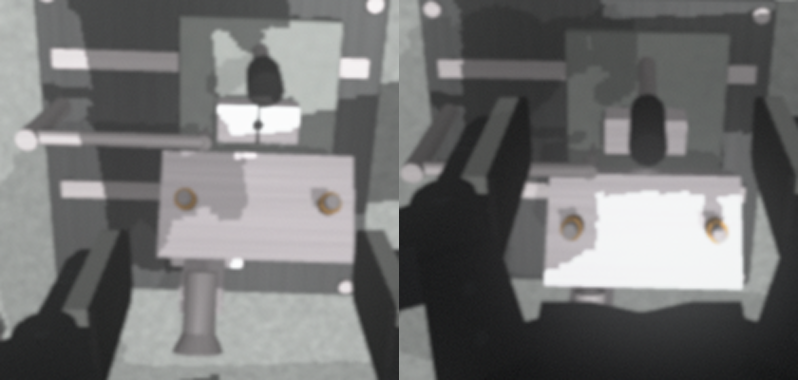

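```bash
cat >> h.py <<'E'
def load(n):
    z=np.load(n);return dict(T=z['T'],img=z['img'],f=305.631863,cx=277.07434,cy=209.30019)
E
python3 - <<'E'
from h import *
np.set_printoptions(precision=1,suppress=True)
a=load('w1.npz');b=load('w2.npz')
A=lambda u,v:ray(a,150+u/1.9,140+v/1.9)
B=lambda u,v:ray(b,150+(u-399)/1.9,210+v/1.9)
for n,p,q in [('knobtop',(266,92),(648,152)),('armend',(210,141),(597,170)),('post',(27,140),(412,172)),('TL',(163,152),(548,178)),('TR',(354,157),(743,178)),('BL',(158,257),(545,285)),('BR',(354,263),(744,288))]:
    print(n,*tri(A(*p),B(*q)))
D=lambda u,v,z:onz(a,150+u/1.9,140+v/1.9,z)
for z in (75,90,100): print(z,'mark',D(257,125,z),'arm',D(209,143,z),'mouth',D(200,352,z), D(195,265,z))
for c in [(243,185),(501,193),(478,415),(254,412)]: print('corner',onz(a,c[0]/1.42,c[1]/1.42,12))
E
```

```text
knobtop [ 564.  -177.8  116.1] [np.float64(0.10813069232469702), np.float64(0.10813069232458132)]
armend [ 595.1 -140.7   74. ] [np.float64(0.2959798831657082), np.float64(0.29597988316567475)]
post [ 695.2 -149.    76.7] [np.float64(0.1541765351320971), np.float64(0.15417653513233426)]
TL [ 623.1 -134.5   69.8] [np.float64(0.357625759842601), np.float64(0.3576257598425104)]
TR [ 513.9 -121.6   63.5] [np.float64(0.49952839392793735), np.float64(0.4995283939279315)]
BL [628.8 -80.5  91.8] [np.float64(0.08227627204806044), np.float64(0.08227627204822424)]
BR [518.9 -68.   89.6] [np.float64(0.5221471340954024), np.float64(0.5221471340953684)]
75 mark [ 569.  -148.6   75. ] arm [ 595.9 -139.9   75. ] mouth [613.8  -1.2  75. ] [611.  -63.8  75. ]
90 mark [ 569.  -153.5   90. ] arm [ 594.6 -145.3   90. ] mouth [611.5 -13.5  90. ] [608.9 -72.9  90. ]
100 mark [ 569.  -156.8  100. ] arm [ 593.7 -148.9  100. ] mouth [610.  -21.7 100. ] [607.5 -79.1 100. ]
corner [ 695.1 -228.5   12. ]
corner [ 485.6 -207.7   12. ]
corner [505.7   2.5  12. ]
corner [723.2 -15.2  12. ]
```

Request:
servo_tool --turn '[[0,0,-0.02],[0,0,0],[0,0,0],[0,0,0],[0,0,0]]' --dp '[[0.004,0.03,-0.02],[0,0.03,-0.025],[0,0.009,-0.015],[0,0,0],[0,0,0]]' --fingers '[0.06,0.06,0.06,0.06,0.06]'

```text
clock: 4.15
position: [566.4, -174.7, 145.4]
ee_rot: [-0.671, 0.741, -0.005, 0.003]
contact_force: [0.7, -0.2, -0.4]
gripper_width: 60.0
```

Request:
servo_tool --turn '[[0,0,0],[0,0,0],[0,0,0],[0,0,0],[0,0,0]]' --dp '[[-0.002,-0.003,-0.03],[0,0,-0.025],[0,0,-0.006],[0,0,0],[0,0,0]]' --fingers '[0.06,0.06,0.06,0.06,0.03]'

```text
clock: 4.78
position: [568.6, -179.9, 89.5]
ee_rot: [-0.671, 0.741, -0.01, 0.007]
contact_force: [-0.3, -0.7, 0.5]
gripper_width: 42.9
```

Request:
servo_tool --turn '[[0.005,0.024,0],[0,0,0],[0,0,0],[0,0,0],[0,0,0]]' --dp '[[-0.004,0.002,-0.006],[0,0,0],[0,0,0],[0,0,0],[0,0,0]]' --fingers '[0.04,0.04,0.04,0.03,0.024]'

```text
clock: 5.4
position: [565.4, -177.8, 85.0]
ee_rot: [-0.671, 0.741, -0.001, 0.001]
contact_force: [0.5, 0.1, 0.0]
gripper_width: 24.3
```

```bash
python3 - <<'E'
from h import *
np.set_printoptions(precision=4,suppress=True)
s=read_state();print(s['position'],s['contact_force'],s['gripper_width'],R.from_quat(s['ee_rot']).as_matrix())
w=cam('wrist');save(w,'w3.png',crop=(150,180,250,200),k=3)
E
```

```text
[ 565.4171 -177.8147   85.0325] [0.4751 0.1103 0.0216] 24.3097557074706 [[-0.0995 -0.995   0.0021]
 [-0.995   0.0995  0.0002]
 [-0.0004 -0.002  -1.    ]]
```

View pics/w3.png

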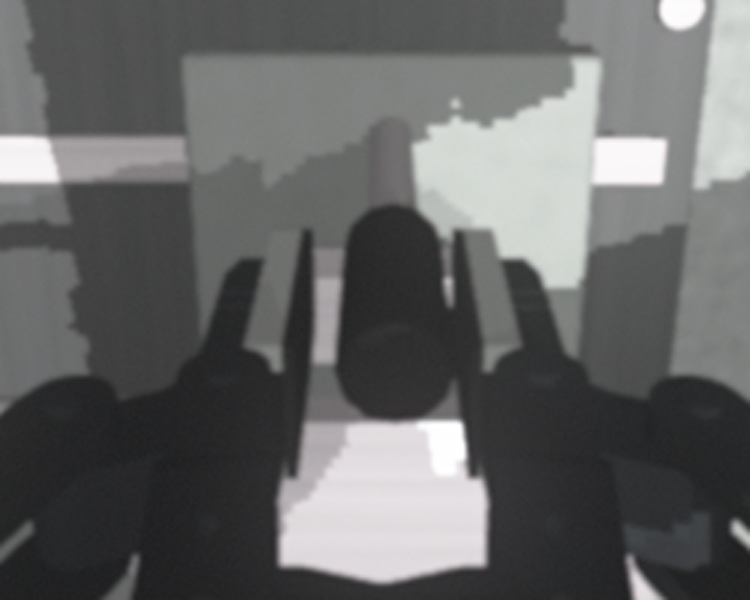

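Request:
servo_tool --turn '[[0,0,0],[0,0,0],[0,0,0],[0,0,0],[0,0,0]]' --dp '[[-0.0015,0,-0.002],[0,0,0],[0,0,0],[0,0,0],[0,0,0]]' --fingers '[0.02,0.01,0.0,0.0,0.0]'

```text
clock: 6.08
position: [563.8, -177.8, 83.0]
ee_rot: [-0.671, 0.741, -0.001, 0.001]
contact_force: [0.8, 0.9, 0.5]
gripper_width: 16.3
```

Request:
servo_tool --turn '[[0,0,0],[0,0,0],[0,0,0],[0,0,0],[0,0,0]]' --dp '[[0.01,-0.001,0],[0.01,-0.001,0],[0.008,-0.0008,0],[0,0,0],[0,0,0]]' --fingers '[0.0,0.0,0.0,0.0,0.0]'

```text
clock: 6.7
position: [593.1, -180.8, 83.0]
ee_rot: [-0.671, 0.742, 0.0, 0.0]
contact_force: [-2.5, 0.8, 3.2]
gripper_width: 16.2
```

```bash
python3 - <<'E'
from h import *
np.set_printoptions(precision=4,suppress=True)
s=read_state();print(s['position'],s['contact_force'],s['gripper_width'],s['ee_rot'])
w=cam('wrist');t=cam('top');d=cam('side')
np.savez('w3.npz',T=w['T'],img=w['img'])
I=lambda im,x,y,ww,h,k:cv2.resize(im[y:y+h,x:x+ww],(int(ww*k),int(h*k)),interpolation=cv2.INTER_CUBIC)
a=I(d['img'],270,160,90,70,4.4);b=I(w['img'],130,160,280,218,400/280)
h=min(len(a),len(b));cv2.imwrite('pics/w4.png',np.hstack([a[:h],b[:h]])[:,:,::-1])
E
```

```text
[ 593.0773 -180.7998   82.9727] [-2.4999  0.7931  3.2275] 16.21235817858103 [-0.6709  0.7415  0.0002  0.0001]
```

View pics/w4.png

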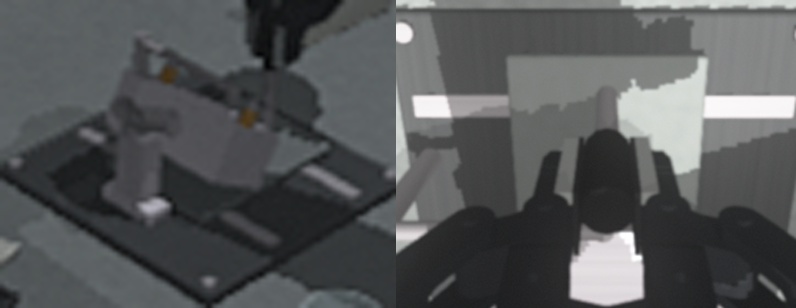

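Request:
servo_tool --turn '[[0,0,0],[0,0,0],[0,0,0],[0,0,0],[0,0,0]]' --dp '[[0,0,0],[0,0,0],[0,0,0],[0,0,0.03],[0,0,0.05]]' --fingers '[0.03,0.04,0.04,0.04,0.04]'

```text
clock: 7.48
position: [590.6, -180.4, 159.5]
ee_rot: [-0.671, 0.742, 0.003, -0.003]
contact_force: [0.5, -0.2, -0.1]
gripper_width: 40.2
```

Request:
servo_tool --turn '[[0,0,0],[0,0,0],[0,0,0],[0,0,0],[0,0,0]]' --dp '[[0.004,0.006,0.04],[0.004,0.006,0.02],[0,0.004,0],[0,0,0],[0,0,0]]' --fingers '[0.04,0.04,0.04,0.04,0.04]'

```text
clock: 8.1
position: [599.3, -164.2, 223.7]
ee_rot: [-0.671, 0.742, 0.002, -0.001]
contact_force: [0.3, -0.8, 0.2]
gripper_width: 40.0
```

```bash
python3 - <<'E'
from h import *
np.set_printoptions(precision=4,suppress=True)
s=read_state();print(s['position'],s['contact_force'],s['gripper_width'],s['ee_rot'])
w=cam('wrist')
np.savez('w5.npz',T=w['T'],img=w['img'])
print(proj(w,[598,-141,52]),proj(w,[609,-33,100]))
u,v=map(int,proj(w,[598,-141,52]))
print(u-50,v-40); save(w,'w5.png',crop=(u-50,v-40,100,75),k=8)
E
```

```text
[ 599.2625 -164.2055  223.7045] [ 0.3073 -0.7796  0.2227] 40.02172546589492 [-0.6707  0.7417  0.0015 -0.0007]
(np.float64(280.82795545659366), np.float64(208.0337828739361)) (np.float64(280.9850064733887), np.float64(320.24457002655123))
230 168
```

View pics/w5.png

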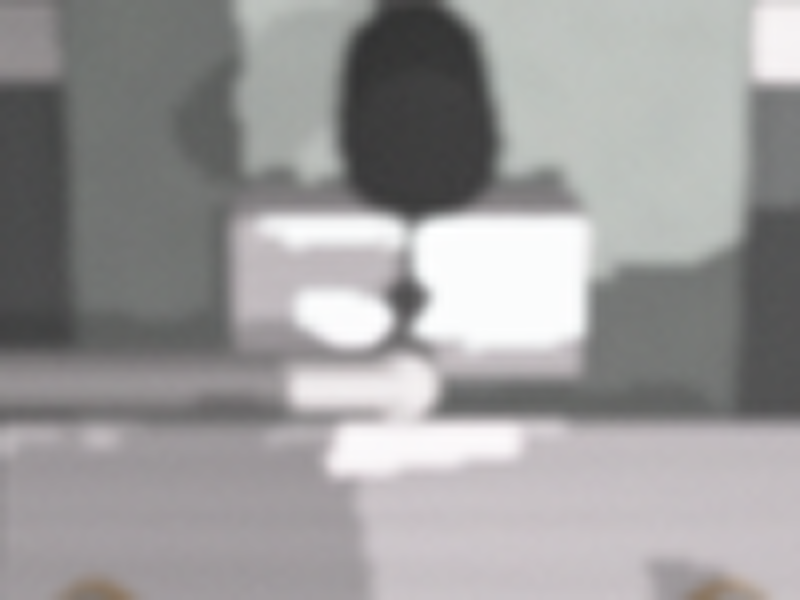

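```bash
python3 - <<'E'
from h import *
w=load('w5.npz');g=w['img'].mean(2).astype(int)
print('      ',*range(270,292))
for v in range(193,222): print(v,*[f'{x:3d}' for x in g[v,270:292]])
gr=cv2.cvtColor(w['img'],cv2.COLOR_RGB2GRAY)
# block top edges and tube edges rows
for v in (235,240,245): print(v,[ (i,int(x)) for i,x in enumerate(np.diff(g[v].astype(int))) if abs(x)>18 and 180<i<380])
for v in (275,285,295,300,305,310,315,320,325): print(v,*[f'{x}' for x in g[v,258:306]])
E
```

```text
270 271 272 273 274 275 276 277 278 279 280 281 282 283 284 285 286 287 288 289 290 291
193 135 135 136 133 124 109  94  81  73  67  63  62  62  64  66  68  75  83 100 116 129 134
194 172 172 172 171 170 162 153 140 127 108  87  75  81  95 108 118 128 141 157 166 172 172
195 229 229 229 229 229 229 225 216 205 180 144 119 136 168 192 204 212 221 227 229 230 229
196 248 248 248 248 248 248 247 245 242 232 194 171 202 235 247 249 249 250 250 250 250 250
197 245 245 245 245 244 245 243 240 241 236 211 203 235 250 252 252 252 252 252 252 252 252
198 221 221 221 221 221 220 219 220 225 224 199 206 241 251 252 252 251 251 251 251 251 251
199 194 194 193 193 194 194 194 198 201 190 170 194 238 251 251 251 251 251 251 251 251 251
200 188 188 188 189 188 189 189 190 185 170 152 184 237 251 252 251 251 251 251 251 251 251
201 188 188 189 189 189 189 190 189 183 165 147 177 233 251 252 251 251 251 251 251 251 251
202 190 190 189 190 190 190 190 186 176 153 131 152 216 246 251 252 251 251 251 251 251 251
203 200 200 198 198 195 190 186 177 155 124 102 116 168 226 247 251 251 251 251 251 251 251

[... 3021 characters left out ...]
1 150 156 156 153 149 143 137 132 130 137 150 168 177 178 176 174 176 178 179 180 180 181 183 183 186 186 185 183
315 190 188 185 181 180 179 179 180 182 185 184 179 164 139 119 116 124 130 137 143 151 158 164 180 194 197 192 185 174 161 157 170 179 182 180 180 180 181 182 179 180 180 177 176 176 178 181 183
320 183 183 183 183 183 181 183 183 183 183 179 164 135 107 102 106 112 118 121 126 130 134 138 151 166 172 168 160 150 141 133 139 160 175 179 178 174 176 178 180 183 184 184 183 181 180 180 181
325 180 183 185 184 181 180 178 177 167 145 115 98 100 106 109 114 117 121 123 126 125 127 129 133 144 157 161 159 155 147 140 133 124 129 154 173 181 180 180 179 179 180 182 182 182 184 186 188
```

Request:
servo_tool --turn '[[0,0,-0.015],[0,0,-0.015],[0,0,-0.015],[0,0,-0.015],[0,0,-0.015]]' --dp '[[-0.018,0.052,-0.003],[-0.018,0.052,-0.003],[-0.018,0.052,-0.003],[-0.018,0.052,-0.003],[-0.018,0.052,-0.003]]' --fingers '[0.05,0.05,0.05,0.05,0.05]'

```text
clock: 8.78
position: [505.3, 97.9, 202.5]
ee_rot: [-0.638, 0.77, 0.003, -0.005]
contact_force: [1.3, 0.8, 0.1]
gripper_width: 49.8
```

Request:
servo_tool --turn '[[0,0,-0.015],[0,0,0],[0,0,0],[0,0,0],[0,0,0]]' --dp '[[-0.018,0.052,-0.003],[-0.018,0.052,-0.003],[-0.016,0.045,-0.003],[0,0,0],[0,0,0]]' --fingers '[0.05,0.05,0.05,0.05,0.05]'

```text
clock: 9.4
position: [448.6, 252.6, 189.5]
ee_rot: [-0.634, 0.774, 0.003, -0.008]
contact_force: [0.5, -0.9, 0.6]
gripper_width: 49.8
```

```bash
python3 - <<'E'
from h import *
np.set_printoptions(precision=4,suppress=True)
s=read_state();print(s['position'],s['contact_force'],s['gripper_width'],s['ee_rot'])
w=cam('wrist')
np.savez('w6.npz',T=w['T'],img=w['img'])
for q in ['rod','rod_handle','cradle','pad_centre']:
    print(q,[(round(x['score'],2),[int(b) for b in x['box']]) for x in search_frame(q,'wrist')[:3]])
for p in [(454,253,58),(425,102,58)]: print(proj(w,p))
save(w,'w6.png',k=1.42)
E
```

```text
[448.5888 252.5614 189.5421] [ 0.4913 -0.896   0.5896] 49.77439163463527 [-0.6335  0.7737  0.0032 -0.0079]
rod [(0.64, [253, 18, 30, 236])]
rod_handle [(0.98, [253, 14, 28, 237])]
cradle [(0.94, [245, 46, 53, 201]), (0.72, [363, 285, 40, 134]), (0.6, [387, 128, 82, 130])]
pad_centre [(0.96, [0, 53, 122, 118])]
(np.float64(270.47387880871685), np.float64(201.2581108009396))
(np.float64(267.32489909864375), np.float64(13.016993582605977))
```

View pics/w6.png

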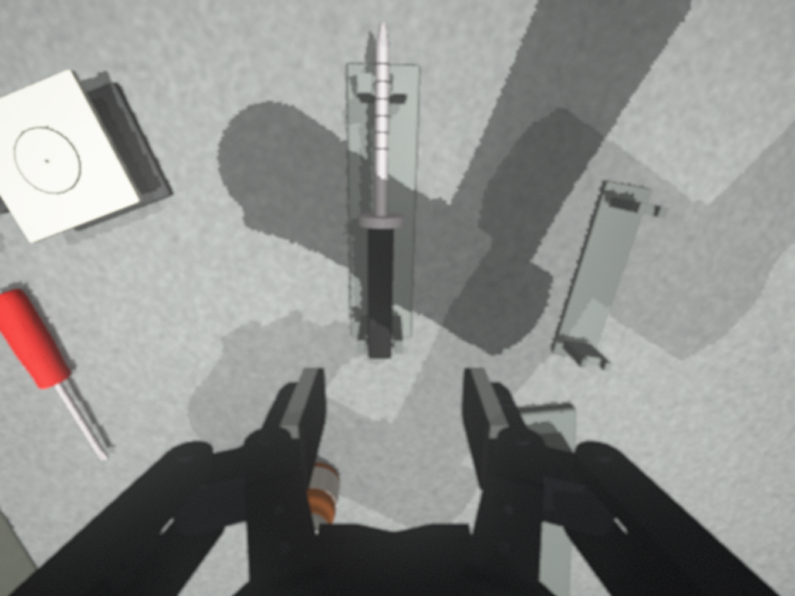

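```bash
python3 - <<'E'
from h import *
np.set_printoptions(precision=4,suppress=True)
w=load('w6.npz');k=1.42
D=lambda u,v,z:onz(w,u/k,v/k,z)
tip=D(383,25,58);he=D(379.5,357,67);hf=D(380.5,229,67);col=D(381,219,58)
print('tip',tip,'hend',he,'hfront',hf,'col',col)
print(np.linalg.norm((tip-he)[:2]),'exp 201',np.linalg.norm((tip-col)[:2]))
d=(tip-he)[:2];d/=np.linalg.norm(d);print('dir',d,np.arctan2(d[1],d[0]),'handle',tip[:2]-156*d,he[:2]+45*d,hf[:2]-45*d)
print('pad',D(47,160,50))
M=R.from_quat(read_state()['ee_rot']).as_matrix();print(M, np.arctan2(M[1,0],M[0,0]))
E
```

```text
tip [423.8064 105.4249  58.    ] hend [466.7123 299.0432  67.    ] hfront [448.0874 214.2208  67.    ] col [446.9104 209.5506  58.    ]
198.3152960332795 exp 201 106.65811485294213
dir [-0.2164 -0.9763] -1.7888727931943036 handle [457.5573 257.7301] [456.9765 255.109 ] [457.8232 258.155 ]
pad [641.297  134.2616  50.    ]
[[-0.1991 -0.9799 -0.0152]
 [-0.98    0.1992 -0.004 ]
 [ 0.0069  0.0141 -0.9999]] -1.7712176603939664
```

Request:
servo_tool --turn '[[0.004,-0.015,-0.018],[0,0,0],[0,0,0],[0,0,0],[0,0,0]]' --dp '[[0.009,0.0045,-0.02],[0,0,-0.03],[0,0,-0.03],[0,0,-0.015],[0,0,0]]' --fingers '[0.05,0.05,0.05,0.05,0.05]'

```text
clock: 10.28
position: [461.1, 253.3, 94.3]
ee_rot: [-0.623, 0.782, 0.0, 0.002]
contact_force: [-0.5, -0.3, 0.5]
gripper_width: 50.0
```

```bash
cat > st.py <<'E'
from h import *
np.set_printoptions(precision=4,suppress=True)
s=read_state();M=R.from_quat(s['ee_rot']).as_matrix()
print(s['clock'],s['position'],s['contact_force'],s['wrist_torque'],round(s['gripper_width'],2));print('x',M[:,0],np.arctan2(M[1,0],M[0,0]),'z',M[:,2])
E
python3 st.py
```

```text
10.275 [461.0793 253.3237  94.2765] [-0.4862 -0.2563  0.5061] [-0.0156  0.045   0.0358] 50.0
x [-0.2241 -0.9746 -0.0037] -1.79685761710032 z [ 0.0035  0.003  -1.    ]
```

Request:
servo_tool --turn '[[-0.003,0.0035,0.008],[0,0,0],[0,0,0],[0,0,0],[0,0,0]]' --dp '[[-0.004,0.004,-0.02],[0,0,-0.02],[0,0,-0.012],[0,0,0],[0,0,0]]' --fingers '[0.05,0.05,0.05,0.05,0.04]'

```text
clock: 10.9
position: [460.8, 258.3, 45.6]
ee_rot: [-0.625, 0.78, 0.0, 0.005]
contact_force: [-1.0, -0.1, 0.8]
gripper_width: 40.2
```

```bash
python3 st.py && python3 - <<'E'
from h import *
w=cam('wrist');np.savez('w7.npz',T=w['T'],img=w['img']);save(w,'w7.png',crop=(140,80,280,220),k=2.8)
E
```

```text
10.9 [460.8087 258.3454  45.6319] [-0.9611 -0.0901  0.8492] [-0.0327 -0.0005  0.0352] 40.23
x [-0.2179 -0.976  -0.0073] -1.790421403454792 z [ 0.0073  0.0059 -1.    ]
```

View pics/w7.png

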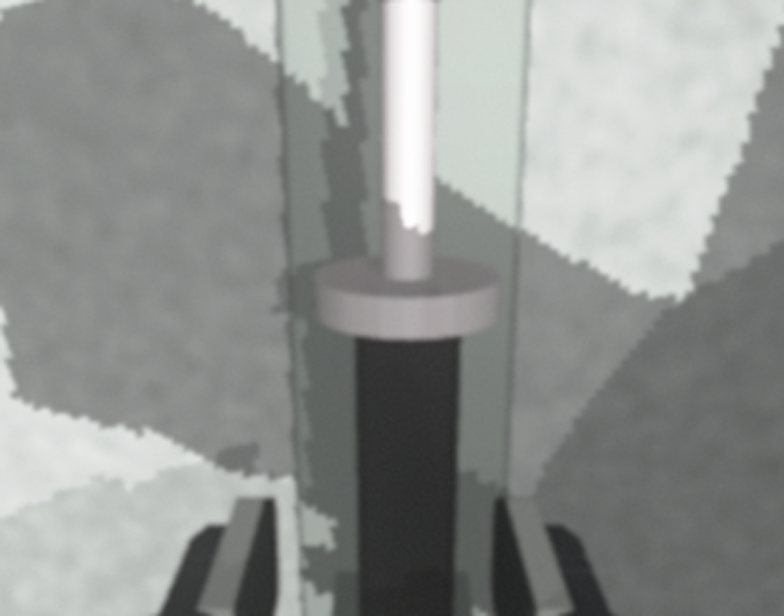

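Request:
servo_tool --turn '[[-0.006,0.007,0],[0,0,0],[0,0,0],[0,0,0],[0,0,0]]' --dp '[[-0.0035,-0.001,-0.005],[0,0,0],[0,0,0],[0,0,0],[0,0,0]]' --fingers '[0.04,0.04,0.03,0.022,0.0]'

```text
clock: 11.58
position: [457.6, 257.9, 41.7]
ee_rot: [-0.626, 0.78, -0.0, 0.001]
contact_force: [0.8, 0.7, 0.6]
gripper_width: 14.8
```

Request:
servo_tool --turn '[[0,0,0],[0,0,0],[0,0,0],[0,0,0],[0,0,0]]' --dp '[[0,0,0],[0,0,0],[0,0,0],[0,0,0],[0,0,0]]' --fingers '[0.0,0.0,0.0,0.0,0.0]'

```text
clock: 12.2
position: [457.6, 257.9, 41.7]
ee_rot: [-0.626, 0.78, -0.0, 0.001]
contact_force: [0.1, -1.0, 0.3]
gripper_width: 14.9
```

```bash
python3 st.py
```

```text
12.2 [457.5931 257.915   41.7401] [ 0.1187 -1.0013  0.2939] [0.0283 0.0472 0.0025] 14.89
x [-0.2174 -0.9761 -0.0017] -1.7899886532817113 z [ 0.0018  0.0014 -1.    ]
```

Request:
servo_tool --turn '[[0,0,0],[0,0,0],[0,0,0],[0,0,0],[0,0,0]]' --dp '[[0,0,0.015],[0,0,0.03],[0,0,0.04],[0,0,0.04],[0,0,0.03]]' --fingers '[0.0,0.0,0.0,0.0,0.0]'

```text
clock: 12.82
position: [455.6, 255.9, 201.8]
ee_rot: [-0.625, 0.78, -0.0, -0.001]
contact_force: [1.2, 0.6, -0.7]
gripper_width: 14.8
```

```bash
python3 st.py; python3 - <<'E'
from h import *
w=cam('wrist');np.savez('w8.npz',T=w['T'],img=w['img'])
m=np.array(get_image('wrist')['mount']);c=dict(T=m,f=w['f'],cx=w['cx'],cy=w['cy']);np.save('mount.npy',m)
for n,p in [('tip',(157,0,-16.3)),('collar',(52,0,-16.3))]: print(n,proj(c,p))
g=w['img'].mean(2).astype(int)
for v in list(range(0,30,2))+[40,60,80,100,120]: print(v,*g[v,255:300])
E
```

```text
12.825 [455.5535 255.9464 201.8468] [ 1.1562  0.6142 -0.6937] [ 0.1111 -0.0869 -0.0355] 14.78
x [-0.2183 -0.9759  0.0024] -1.7908258636838121 z [-0.0022 -0.002  -1.    ]
tip (np.float64(279.50824142817044), np.float64(-143.14211680479184))
collar (np.float64(278.97442380414753), np.float64(182.461455380326))
0 187 187 188 189 188 189 188 188 187 183 164 139 136 153 171 185 197 207 215 222 227 234 239 241 240 237 231 225 219 211 202 190 173 156 157 174 181 181 182 183 185 188 189 190 189
2 188 190 189 190 189 188 187 186 186 186 178 157 145 153 170 186 198 208 215 221 227 234 239 241 240 237 231 225 219 211 202 190 176 164 168 177 179 180 179 181 183 186 188 188 189
4 189 188 187 188 188 187 187 186 186 187 180 163 146 154 171 186 197 207 216 222 228 234 240 241 240 236 231 225 220 211 201 190 176 164 168 175 178 179 179 182 184 186 187 188 187
6 188 187 188 188 188 187 187 185 186 187 181 162 146 155 172 186 197 206 216 222 228 234 240 242 241 237 231 225 220 211 201 189 176 164 167 176 181 182 183 186 186 187 189 189 188
8 190 189 188 187 187 187 186 185 186 186 180 162 145 153 171 
[... 2166 characters left out ...]
6 135 136 132 130 133 150 171 187 200 211 220 225 233 239 244 246 245 242 235 228 222 215 203 188 171 155 142 143 154 171 186 192 194 194 194 189 177
80 162 163 162 164 165 166 169 172 173 176 174 153 121 105 109 115 122 127 132 137 142 147 152 154 155 153 148 140 135 132 127 123 124 144 173 188 194 193 195 194 194 194 193 182 171
100 184 185 184 185 184 186 186 186 186 188 187 182 165 155 166 184 195 203 213 225 234 241 246 248 247 243 236 229 222 213 201 185 173 177 188 193 194 194 194 194 194 194 191 179 167
120 115 114 117 115 116 115 117 116 117 118 117 117 123 139 162 183 198 210 220 226 233 241 247 248 247 243 236 229 222 213 200 184 176 181 189 192 192 191 192 194 194 193 187 178 178
```

Request:
servo_tool --turn '[[0,0,0.119],[0.13,-0.013,0],[0.13,-0.013,0],[0.13,-0.013,0],[0.13,-0.013,0]]' --dp '[[0.034,-0.022,0.006],[0.034,-0.022,0.006],[0.034,-0.022,0.006],[0.034,-0.022,0.006],[0.03,-0.018,0]]' --fingers '[0.0,0.0,0.0,0.0,0.0]'

```text
clock: 13.55
position: [623.2, 151.7, 228.1]
ee_rot: [-0.652, 0.71, 0.178, 0.2]
contact_force: [0.5, 0.5, -1.0]
gripper_width: 14.7
```

Request:
servo_tool --turn '[[0,0,0],[0,0,0],[0,0,0],[0,0,0],[0,0,0]]' --dp '[[0,0,0],[0,0,0],[0,0,0],[0,0,0],[0,0,0]]' --fingers '[0.0,0.0,0.0,0.0,0.0]'

```text
clock: 14.18
position: [621.9, 150.1, 225.1]
ee_rot: [-0.65, 0.711, 0.179, 0.197]
contact_force: [0.2, -0.1, -1.1]
gripper_width: 14.6
```

```bash
cat > g.py <<'E'
from h import *
np.set_printoptions(precision=4,suppress=True)
mouth=np.array([610.,-33,100]);yaw=.101
c,s_=np.cos(yaw),np.sin(yaw);yst=np.array([s_,c,0]);yg=np.array([c,-s_,0]);xg=-yst*np.cos(np.pi/6)-np.array([0,0,.5]);zg=np.cross(xg,yg)
G=np.stack([xg,yg,zg],1);Rt=np.stack([xg,-yg,-zg],1)
def report(mouth=mouth):
    s=read_state();M=R.from_quat(s['ee_rot']).as_matrix();p=np.array(s['position'])
    tip=p+M@[157,0,-16.3]
    print('t',s['clock'],'pos',p,'w',round(s['gripper_width'],2))
    print('tip in guide',G.T@(tip-mouth),'turn needed',R.from_matrix(Rt@M.T).as_rotvec())
    print('force guide',G.T@np.array(s['contact_force']),'tq',np.array(s['wrist_torque']))
    tgt=mouth+G@np.array([-40,0,0])-Rt@[157,0,-16.3]; print('dp to pre(-40)',tgt-p)
    return s
if __name__=='__main__': report()
E
python3 g.py; python3 - <<'E'
from h import *
w=load('w5.npz');g=w['img'].mean(2).astype(int)
for v in range(316,344,2): print(v,*g[v,255:306])
for v in (320,325,330): print(onz(w,279.6,v,100),onz(w,279.6,v,110))
E
```

```text
t 14.175 pos [621.8791 150.1131 225.0669] w 14.6
tip in guide [-64.1146  -4.9889  30.447 ] turn needed [-0.0155  0.0028 -0.011 ]
force guide [ 0.6294  0.2083 -0.8529] tq [-1.0949  0.136   0.0166]
dp to pre(-40) [  6.1447  -5.2671 -40.6831]
316 183 186 186 186 184 181 179 177 176 178 180 182 183 184 178 164 140 119 118 125 130 137 144 152 158 167 185 204 207 198 186 173 159 155 167 178 180 180 179 182 182 182 181 182 181 178 178 177 180 180 180
318 182 181 181 179 180 178 177 175 177 178 180 182 181 181 176 158 129 110 115 122 129 135 142 148 153 161 180 198 201 192 181 167 153 147 159 172 179 177 177 178 178 179 182 184 185 185 184 181 180 179 180
320 187 183 183 183 183 183 183 183 181 183 183 183 183 179 164 135 107 102 106 112 118 121 126 130 134 138 151 166 172 168 160 150 141 133 139 160 175 179 178 174 176 178 180 183 184 184 183 181 180 180 181
322 181 182 182 183 183 183 185 185 183 182 180 181 179 165 134 107 99 103 110 115 118 120 122 125 127 129 136 148 160 161 157 151 143 134 131 144 165 175 175 172 174 177 177 179 181 183 183 182 182 184 184
324 176 177 176 179 183 184 1
[... 1586 characters left out ...]
52 155 157 157 157 155 156 155 154 154 156 158
340 156 157 157 158 157 155 156 157 159 162 159 157 156 154 155 154 153 155 158 159 159 159 157 154 143 127 115 109 109 110 118 136 151 157 155 155 155 153 152 153 154 155 157 157 156 155 154 152 153 152 154
342 156 157 157 158 159 159 157 154 154 155 154 153 149 145 138 134 127 115 113 113 113 111 111 109 103 94 91 90 90 91 103 129 151 158 158 159 160 163 162 161 158 155 156 157 158 159 160 159 158 155 154
[610.420967  -33.4589888 100.       ] [609.7291544  -41.48135964 110.        ]
[611.04871519 -27.09245725 100.        ] [610.33336126 -35.35358087 110.        ]
[611.6846099  -20.64330478 100.        ] [610.94540914 -29.14627959 110.        ]
```

```bash
sed -i 's/mouth=np.array(.*);yaw/mouth=np.array([611.2,-23,100]);yaw/' g.py && python3 - <<'E'
from g import *
d=cam('side');t=cam('top')
for m in ([611.2,-23,100],[610,-33,100],[611.2,-23,90],[611,-23,110]): print(m,proj(d,m),proj(t,m))
tip=np.array(report()['position'])
s=read_state();M=R.from_quat(s['ee_rot']).as_matrix();p=np.array(s['position']);tip=p+M@[157,0,-16.3];col=p+M@[52,0,-16.3]
print('tip',tip,proj(d,tip),proj(t,tip),'col',proj(d,col),proj(t,col))
I=lambda im,x,y,ww,h,k:cv2.resize(im[y:y+h,x:x+ww],(int(ww*k),int(h*k)),interpolation=cv2.INTER_CUBIC)
a=I(d['img'],235,110,110,120,3.6);b=I(t['img'],270,110,110,120,3.6)
cv2.imwrite('pics/c10.png',np.hstack([a,b])[:,:,::-1])
E
```

```text
[611.2, -23, 100] (np.float64(297.445577933002), np.float64(185.71109290865184)) (np.float64(336.0945361839433), np.float64(176.5296771409615))
[610, -33, 100] (np.float64(299.7892345518708), np.float64(184.57490049031037)) (np.float64(339.66528491680486), np.float64(177.01570959370804))
[611.2, -23, 90] (np.float64(297.33160763315584), np.float64(188.43559532751)) (np.float64(335.68001883268795), np.float64(177.47962872158598))
[611, -23, 110] (np.float64(297.6107372780104), np.float64(182.98628561727946)) (np.float64(336.5166669230033), np.float64(175.6317693816986))
t 14.275 pos [622.1001 149.9202 225.0978] w 14.71
tip in guide [-55.2598  -4.9789  35.571 ] turn needed [-0.0157  0.003  -0.0106]
force guide [ 0.9492  0.507  -0.8108] tq [-1.1107  0.1425  0.0164]
dp to pre(-40) [  7.1237   4.9258 -40.714 ]
tip [609.2785   7.4196 158.4353] (np.float64(292.1358445971737), np.float64(173.3513859115493)) (np.float64(327.21796767519476), np.float64(171.08025400409954)) col (np.float64(269.717979352409), np.float64(167.82952112325123)) (np.float64(293.7853498858254), np.float64(161.28043065615944))
```

View pics/c10.png

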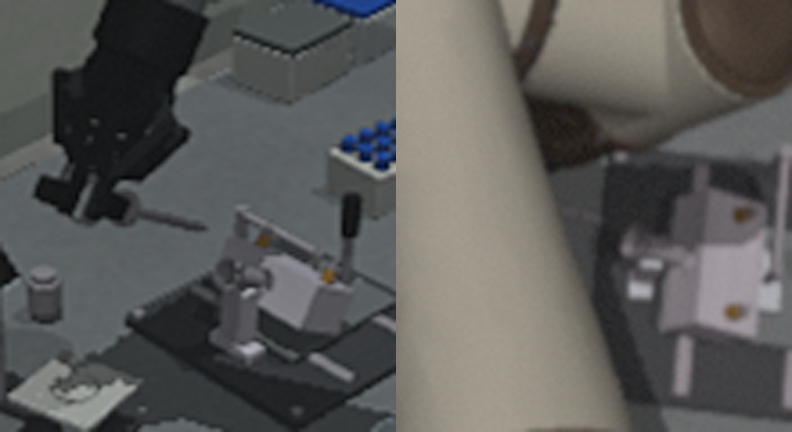

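Request:
servo_tool --turn '[[-0.0157,0.003,-0.0106],[0,0,0],[0,0,0],[0,0,0],[0,0,0]]' --dp '[[0.007,0.005,-0.02],[0,0,-0.02],[0,0,0],[0,0,0],[0,0,0]]' --fingers '[0.0,0.0,0.0,0.0,0.0]'

```text
clock: 14.9
position: [629.2, 155.3, 185.3]
ee_rot: [-0.648, 0.716, 0.173, 0.193]
contact_force: [0.6, -0.6, -0.8]
gripper_width: 14.8
```

```bash
python3 g.py
```

```text
t 14.9 pos [629.1787 155.2551 185.3291] w 14.83
tip in guide [-40.8193   0.2522   0.5956] turn needed [ 0.0001  0.0025 -0.0012]
force guide [ 0.8673  0.6711 -0.4592] tq [-1.08    0.0764  0.0097]
dp to pre(-40) [ 0.0451 -0.4091 -0.9453]
```

Request:
servo_tool --turn '[[0,0.0025,-0.001],[0,0,0],[0,0,0],[0,0,0],[0,0,0]]' --dp '[[-0.001,-0.0103,-0.0065],[-0.001,-0.0103,-0.006],[-0.001,-0.0103,-0.006],[-0.001,-0.0103,-0.006],[0,0,0]]' --fingers '[0.0,0.0,0.0,0.0,0.0]'

```text
clock: 15.52
position: [625.1, 109.9, 159.9]
ee_rot: [-0.647, 0.717, 0.173, 0.192]
contact_force: [-0.1, 0.3, -1.2]
gripper_width: 14.9
```

```bash
python3 g.py
```

```text
t 15.525 pos [625.0688 109.8686 159.8643] w 14.93
tip in guide [11.3742  0.2777  1.3624] turn needed [0.0002 0.001  0.0013]
force guide [ 0.3339 -0.0961 -1.1874] tq [-1.064   0.1023  0.0184]
dp to pre(-40) [ 4.155  44.9774 24.5194]
```

Request:
servo_tool --turn '[[0,0,0.001],[0,0,0],[0,0,0],[0,0,0],[0,0,0]]' --dp '[[-0.0009,-0.0083,-0.0055],[-0.0009,-0.0086,-0.005],[-0.0009,-0.0086,-0.005],[0,0,0],[0,0,0]]' --fingers '[0.0,0.0,0.0,0.0,0.0]'

```text
clock: 16.15
position: [622.4, 82.7, 143.4]
ee_rot: [-0.648, 0.717, 0.173, 0.193]
contact_force: [0.1, 0.4, -1.6]
gripper_width: 14.7
```

```bash
python3 g.py; python3 - <<'E'
from g import *
w=cam('wrist');np.savez('w9.npz',T=w['T'],img=w['img'])
print(proj(w,mouth),proj(w,mouth+15*zg)); save(w,'w9.png',crop=(180,0,200,150),k=4)
E
```

```text
t 16.15 pos [622.4186  82.6956 143.3869] w 14.7
tip in guide [43.2609  0.5627  0.7052] turn needed [-0.      0.0015  0.0003]
force guide [ 0.3818  0.1038 -1.5805] tq [-1.0897  0.1666  0.022 ]
dp to pre(-40) [ 6.8052 72.1505 40.9969]
(np.float64(280.77885054327334), np.float64(15.464925257475528)) (np.float64(281.1979079624869), np.float64(2.3352431807381606))
```

Request:
servo_tool --turn '[[0,0.0015,0],[0,0,0],[0,0,0],[0,0,0],[0,0,0]]' --dp '[[-0.0011,-0.0083,-0.0055],[-0.0009,-0.0086,-0.005],[-0.0009,-0.0086,-0.005],[-0.0009,-0.0086,-0.005],[0,0,0]]' --fingers '[0.0,0.0,0.0,0.0,0.0]'

```text
clock: 16.82
position: [618.1, 46.2, 121.3]
ee_rot: [-0.648, 0.717, 0.174, 0.192]
contact_force: [0.1, 0.4, -0.8]
gripper_width: 15.0
```

```bash
python3 g.py; python3 - <<'E'
from g import *
w=cam('wrist');np.savez('w9.npz',T=w['T'],img=w['img'])
print(proj(w,mouth),proj(w,mouth+15*zg)); save(w,'w9.png',crop=(180,0,200,200),k=3)
E
```

```text
t 16.825 pos [618.1412  46.2471 121.3285] w 15.01
tip in guide [86.0629 -0.0905 -0.0009] turn needed [ 0.0001 -0.0003 -0.    ]
force guide [ 0.0527  0.016  -0.9443] tq [-1.0398  0.1673 -0.0089]
dp to pre(-40) [ 11.0826 108.5989  63.0553]
(np.float64(278.8243943782532), np.float64(136.54063838726898)) (np.float64(279.010900719573), np.float64(140.63692371560973))
```

View pics/w9.png

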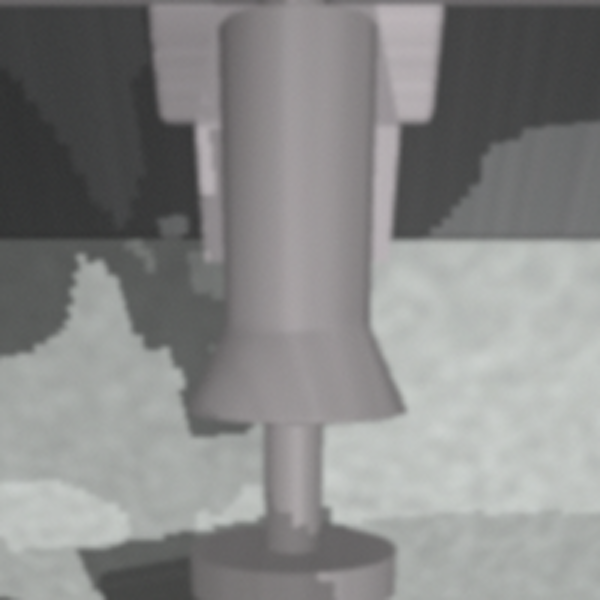

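Request:
servo_tool --turn '[[0,0,0],[0,0,0],[0,0,0],[0,0,0],[0,0,0]]' --dp '[[-0.0006,-0.006,-0.0035],[-0.0005,-0.005,-0.003],[-0.0002,-0.0017,-0.001],[-0.0002,-0.0017,-0.001],[0,0,0]]' --fingers '[0.0,0.0,0.0,0.0,0.0]'

```text
clock: 17.5
position: [617.0, 31.7, 113.0]
ee_rot: [-0.648, 0.716, 0.173, 0.192]
contact_force: [0.2, 0.4, -0.8]
gripper_width: 15.0
```

```bash
python3 g.py
```

```text
t 17.5 pos [617.0269  31.652  113.0448] w 14.96
tip in guide [102.8835   0.515    0.0811] turn needed [-0.0001  0.0014 -0.001 ]
force guide [ 0.0173  0.1852 -0.9   ] tq [-1.1424  0.0744  0.0137]
dp to pre(-40) [ 12.1968 123.1941  71.339 ]
```

Now step slowly into the stop.

Request:
servo_tool --turn '[[0,0.001,-0.001],[0,0,0],[0,0,0],[0,0,0],[0,0,0]]' --dp '[[-0.0004,-0.0017,-0.001],[-0.0002,-0.0017,-0.001],[-0.0002,-0.0017,-0.001],[-0.0002,-0.0017,-0.001],[-0.0002,-0.0017,-0.001]]' --fingers '[0.0,0.0,0.0,0.0,0.0]'

```text
clock: 18.12
position: [616.7, 30.2, 112.7]
ee_rot: [-0.648, 0.714, 0.177, 0.197]
contact_force: [-0.7, 5.7, 3.1]
gripper_width: 14.8
```

```bash
python3 g.py
```

```text
t 18.125 pos [616.6582  30.1505 112.7369] w 14.75
tip in guide [104.5415   0.7295  -1.2567] turn needed [-0.0116  0.0038 -0.0034]
force guide [-6.3751 -1.245  -0.0644] tq [0.6371 0.2882 0.0416]
dp to pre(-40) [ 12.5656 124.6955  71.6469]
```

Request:
servo_tool --turn '[[-0.011,0.004,-0.003],[0,0,0],[0,0,0],[0,0,0],[0,0,0]]' --dp '[[-0.0003,-0.0026,-0.0015],[-0.0003,-0.0026,-0.0015],[-0.0003,-0.0026,-0.0015],[-0.0003,-0.0026,-0.0015],[-0.0003,-0.0026,-0.0015]]' --fingers '[0.0,0.0,0.0,0.0,0.0]'

```text
clock: 18.75
position: [616.5, 30.1, 113.2]
ee_rot: [-0.648, 0.712, 0.18, 0.2]
contact_force: [-0.2, 7.7, 4.5]
gripper_width: 15.1
```

```bash
python3 g.py;  python3 - <<'E'
from g import *
w=cam('wrist');save(w,'w12.png',crop=(180,80,200,150),k=4)
E
```

```text
t 18.75 pos [616.5381  30.067  113.2316] w 15.1
tip in guide [104.502    1.0909  -2.2504] turn needed [-0.0208  0.0055 -0.0063]
force guide [-8.8435 -0.9841  0.0892] tq [1.2796 0.2722 0.1514]
dp to pre(-40) [ 12.6857 124.779   71.1522]
```

Request:
servo_tool --turn '[[-0.02,0.005,-0.005],[-0.01,0,0],[-0.005,0,0],[0,0,0],[0,0,0]]' --dp '[[0,0,0],[-0.0001,-0.0009,-0.0005],[-0.0001,-0.0009,-0.0005],[-0.0001,-0.0009,-0.0005],[-0.0001,-0.0009,-0.0005]]' --fingers '[0.0,0.0,0.0,0.0,0.0]'

```text
clock: 19.42
position: [616.8, 29.5, 113.0]
ee_rot: [-0.65, 0.716, 0.169, 0.189]
contact_force: [-0.7, 5.1, 2.9]
gripper_width: 14.7
```

```bash
python3 g.py
```

```text
t 19.425 pos [616.7517  29.4521 112.9918] w 14.66
tip in guide [104.6385   0.8448   2.8827] turn needed [ 0.0112  0.0025 -0.0026]
force guide [-5.8059 -1.2338  0.0096] tq [0.8446 0.1545 0.0916]
dp to pre(-40) [ 12.4721 125.3939  71.392 ]
```

Request:
servo_tool --turn '[[0.011,0.002,-0.002],[0,0,0],[0,0,0],[0,0,0],[0,0,0]]' --dp '[[0.0002,0.0043,0.0025],[0.0008,0.0086,0.005],[0.0009,0.0095,0.0055],[0.0009,0.0095,0.0055],[0,0,0]]' --fingers '[0.0,0.0,0.0,0.0,0.0]'

```text
clock: 20.05
position: [619.3, 60.9, 131.3]
ee_rot: [-0.648, 0.717, 0.173, 0.191]
contact_force: [0.1, -0.0, -1.1]
gripper_width: 14.9
```

```bash
python3 g.py
```

```text
t 20.05 pos [619.2528  60.9004 131.295 ] w 14.9
tip in guide [68.3004 -0.5456  1.821 ] turn needed [ 0.0035 -0.0011  0.0003]
force guide [ 0.5794  0.1043 -0.956 ] tq [-1.1281  0.065  -0.0158]
dp to pre(-40) [ 9.9709 93.9456 53.0888]
```

Request:
servo_tool --turn '[[0.003,-0.001,0],[0,0,0],[0,0,0],[0,0,0],[0,0,0]]' --dp '[[0.0013,0.0095,0.004],[0.001,0.0103,0.006],[0.001,0.0103,0.006],[0.001,0.0103,0.006],[0.001,0.0103,0.006]]' --fingers '[0.0,0.0,0.0,0.0,0.0]'

```text
clock: 20.68
position: [624.6, 114.7, 160.7]
ee_rot: [-0.647, 0.717, 0.174, 0.192]
contact_force: [-0.2, -0.2, -1.0]
gripper_width: 14.7
```

Request:
servo_tool --turn '[[0,0,0],[0,0,0],[0,0,0],[0,0,0],[0,0,0]]' --dp '[[0.001,0.0103,0.006],[0.001,0.0103,0.006],[0.001,0.0103,0.006],[0.001,0.0103,0.006],[0,0,0]]' --fingers '[0.0,0.0,0.0,0.0,0.0]'

```text
clock: 21.3
position: [629.0, 160.0, 187.4]
ee_rot: [-0.648, 0.716, 0.173, 0.192]
contact_force: [-0.3, -0.4, -1.2]
gripper_width: 14.9
```

```bash
python3 g.py
```

```text
t 21.3 pos [628.9529 160.0209 187.3615] w 14.87
tip in guide [-45.9229  -0.6775   0.0084] turn needed [-0.      0.0004 -0.0006]
force guide [ 0.9926 -0.2294 -0.7771] tq [-1.1406  0.1548 -0.0019]
dp to pre(-40) [ 0.2709 -5.1749 -2.9777]
```

Request:
servo_tool --turn '[[-0.13,0.013,0],[-0.13,0.013,0],[-0.13,0.013,0],[-0.13,0.013,0],[0,0,0.1]]' --dp '[[0.002,0.026,0],[0.002,0.026,0],[0.002,0.026,-0.008],[0.002,0.026,-0.008],[0.002,0.026,-0.008]]' --fingers '[0.0,0.0,0.0,0.0,0.0]'

```text
clock: 21.92
position: [640.4, 288.9, 163.0]
ee_rot: [-0.705, 0.709, -0.008, -0.003]
contact_force: [0.5, -0.6, -1.6]
gripper_width: 15.0
```

Request:
servo_tool --turn '[[0,0,0],[0,0,0],[0,0,0],[0,0,0],[0,0,0]]' --dp '[[0,0,0],[0,0,0],[0,0,0],[0,0,0],[0,0,0]]' --fingers '[0.0,0.0,0.0,0.0,0.0]'

```text
clock: 22.55
position: [640.3, 287.1, 162.2]
ee_rot: [-0.704, 0.71, -0.008, -0.004]
contact_force: [-0.5, 0.2, -1.2]
gripper_width: 14.4
```

```bash
cat > f.py <<'E'
from h import *
np.set_printoptions(precision=4,suppress=True)
s=read_state();M=R.from_quat(s['ee_rot']).as_matrix();p=np.array(s['position']);tip=p+M@[157,0,-16.3]
Rt=np.array([[0,-1,0],[-1,0,0],[0,0,-1.]])
print(s['clock'],p,'tip',tip,'turn needed',R.from_matrix(Rt@M.T).as_rotvec(),s['contact_force'],s['gripper_width'])
print('dp to hover tip z100',np.array([640.5,134.4,59])-Rt@[157,0,-16.3]-p)
E
python3 f.py
python3 - <<'E'
from h import *
t=cam('top');d=cam('side')
s=read_state();M=R.from_quat(s['ee_rot']).as_matrix();tip=np.array(s['position'])+M@[157,0,-16.3]
P=lambda u,v:(u/1.4,v/1.4)
print('lens',onz(t,*P(386,187),140),'scr',onz(t,*P(289,205),10),onz(t,*P(360,199),12))
print('tip side',proj(d,tip),'top',proj(t,tip))
for c in ('side','top'):
  for q in ('pad_centre','rod_tip'): print(c,q,[(round(x['score'],2),[int(b) for b in x['box']]) for x in search_frame(q,c)[:2]])
E
```

```text
22.55 [640.3354 287.1295 162.1784] tip [638.8094 130.4377 181.1533] turn needed [0.0171 0.005  0.0092] [-0.4905  0.1605 -1.2273] 14.373739986980064
dp to hover tip z100 [   0.1646    4.2705 -119.4784]
lens [719.79009592 148.64444361 140.        ] scr [725.15763021 369.76002991  10.        ] [741.59569751 211.70743569  12.        ]
tip side (np.float64(255.97077497858163), np.float64(179.36330005663825)) top (np.float64(281.07176981056153), np.float64(156.84592709144744))
side pad_centre [(0.71, [227, 178, 46, 61]), (0.57, [270, 163, 94, 66])]
side rod_tip [(0.57, [200, 180, 53, 31])]
top pad_centre [(0.71, [267, 124, 28, 67])]
top rod_tip []
```

Request:
servo_tool --turn '[[0.017,0.005,0.009],[0,0,0],[0,0,0],[0,0,0],[0,0,0]]' --dp '[[0,0.004,-0.02],[0,0,-0.03],[0,0,-0.03],[0,0,-0.01],[0,0,0]]' --fingers '[0.0,0.0,0.0,0.0,0.0]'

```text
clock: 23.48
position: [641.0, 292.9, 71.2]
ee_rot: [0.708, -0.706, 0.0, -0.002]
contact_force: [-0.4, -0.2, -0.7]
gripper_width: 15.0
```

```bash
python3 f.py
```

```text
23.475 [640.9743 292.9018  71.2349] tip [641.3075 135.8754  87.2749] turn needed [-0.0017  0.0029 -0.0024] [-0.3819 -0.1522 -0.6931] 14.970574747869401
dp to hover tip z100 [ -0.4743  -1.5018 -28.5349]
```

Request:
servo_tool --turn '[[-0.002,0.003,-0.002],[0,0,0],[0,0,0],[0,0,0],[0,0,0]]' --dp '[[-0.0006,-0.0015,-0.012],[0,0,-0.01],[0,0,-0.004],[0,0,0],[0,0,0]]' --fingers '[0.0,0.0,0.0,0.0,0.0]'

```text
clock: 24.1
position: [642.0, 292.3, 46.8]
ee_rot: [0.707, -0.707, 0.001, -0.002]
contact_force: [-0.3, 0.8, -0.9]
gripper_width: 14.9
```

```bash
python3 f.py; python3 - <<'E'
from h import *
d=cam('side');t=cam('top');w=cam('wrist')
I=lambda im,x,y,ww,h,k:cv2.resize(im[y:y+h,x:x+ww],(int(ww*k),int(h*k)),interpolation=cv2.INTER_CUBIC)
s=read_state();M=R.from_quat(s['ee_rot']).as_matrix();tip=np.array(s['position'])+M@[157,0,-16.3]
print('tip side',proj(d,tip),'top',proj(t,tip),'pad',proj(d,(640.3,134.4,50)),proj(t,(640.3,134.4,50)))
a=I(d['img'],200,150,100,100,4);b=I(t['img'],230,120,100,100,4);c=I(d['img'],260,150,110,80,400/110);e=I(t['img'],310,140,100,73,4)
cv2.imwrite('pics/fin.png',np.vstack([np.hstack([a,b]),cv2.resize(np.hstack([c,e[:c.shape[0]]]),(800,200)) if False else np.hstack([c[:200],e[45:245]])])[:600,:,::-1])
E
```

```text
24.1 [641.9953 292.3429  46.8157] tip [642.0451 135.3049  62.7451] turn needed [-0.0024  0.0045 -0.0008] [-0.2643  0.7583 -0.8949] 14.88241174883875
dp to hover tip z100 [-1.4953 -0.9429 -4.1157]
tip side (np.float64(254.92512308499388), np.float64(213.8324678268331)) top (np.float64(280.4148076960845), np.float64(168.69123258175432)) pad (np.float64(255.62948306823375), np.float64(217.40480198579098)) (np.float64(280.79415900955115), np.float64(170.490496997575))
```

View pics/fin.png

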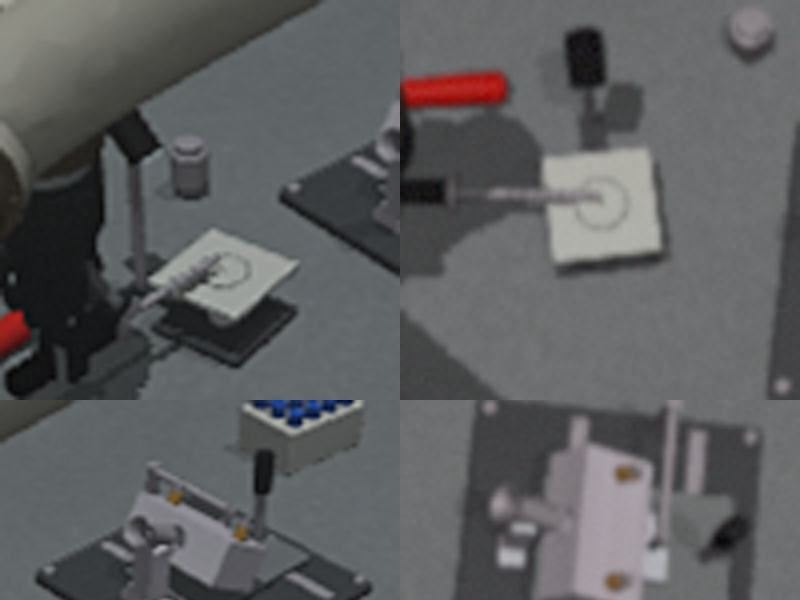

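Request:
servo_tool --turn '[[-0.002,0.0045,0],[0,0,0],[0,0,0],[0,0,0],[0,0,0]]' --dp '[[-0.0015,-0.001,-0.004],[0,0,0],[0,0,0],[0,0,0],[0,0,0]]' --fingers '[0.0,0.0,0.0,0.0,0.0]'

```text
clock: 24.88
position: [640.5, 291.4, 42.9]
ee_rot: [0.707, -0.707, -0.0, -0.0]
contact_force: [0.2, -1.0, -0.4]
gripper_width: 15.2
```

Request:
servo_tool --turn '[[0,0,0],[0,0,0],[0,0,0],[0,0,0],[0,0,0]]' --dp '[[0,0,0],[0,0,0],[0,0,0],[0,0,0],[0,0,0]]' --fingers '[0.0,0.0,0.0,0.0,0.0]'

```text
clock: 25.5
position: [640.5, 291.4, 43.0]
ee_rot: [0.707, -0.707, -0.0, -0.0]
contact_force: [0.2, -0.4, -0.6]
gripper_width: 14.6
```

```bash
python3 f.py
```

```text
25.5 [640.5254 291.4126  43.013 ] tip [640.6502 134.4011  59.2008] turn needed [-0.0007  0.0003 -0.0008] [ 0.2202 -0.4052 -0.6155] 14.640058403935848
dp to hover tip z100 [-0.0254 -0.0126 -0.313 ]
```

```bash
python3 -c "
from bench import job_done
print(job_done())"
```

```text
the job is handed in; nothing more can be done
None
```

I did the job in the order asked and handed it in at 25.5 s, well inside the 69 s limit.

- **Carriage:** I slid it 29.4 mm by its knob, to a travel of about 0.045 m. In the wrist view afterwards the mark lay within about 0.5–1 mm of the needle. The needle tip itself was hidden by its arm, so I judged this from the arm's rounded end. I did not measure the mark again after the insertion.
- **Rod:** I took it from the middle-sized cradle and pushed it down the tube with no noticeable side force. It stopped at 104.5 mm of the expected 105 mm. Pushing again raised the force to about 9 N without any advance, and a small tilt either way made no difference. I then drew it out until the tip was about 46 mm clear of the mouth.
- **Finish:** The rod is held level to within 0.001 rad (going by the tool) and still. The computed tip position is within 1 mm of the ring centre and about 9 mm above the pad, with no contact force beyond the rod's weight. I last checked the camera views before a final 4 mm lowering. In the side view the tip looked about 1 pixel (roughly 2 mm) lower than computed.

**Disagreement:** the tube mouth worked out from the base plate's corners was 10 mm off what the cameras showed along the tube's direction. I used the camera position, and the insertion bore it out.

I touched none of the other things on the bench.

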